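Reset the tripped paper punch through its key well

ROBOT

A 6-joint arm with a two-finger parallel gripper is mounted at the origin on the work surface. World frame = base frame: x ahead of the robot, y to its left, z up, the work surface at z = 0. Lengths are in m, angles in degrees, forces in N, time in s.
With the tool pointing down it reaches from about 0.3 to 0.85 m from the base axis. Payload 4.2 kg.
Tool frame: the origin (TCP) lies midway between the tips of the shut fingers; the grasp point (between the pads) lies 19 mm behind it; x points along the fingers, y is the direction in which the jaws open and shut, and the axes are right-handed (so a half turn about x gives the same grasp; the last joint's range is limited). The gripper opens to 91 mm and grips with 3 to 60 N. Pads are 32 mm wide; open, the fingers measure 118 mm over their backs; the gripper's body (76 mm by 178 mm) begins 60 mm behind the grasp point.
Start: joints at [-67.953, 18.312, 89.639, -0, 72.044, -1.146], TCP at [0.226, -0.529, 0.214] pointing down, gripper open.
Joint ranges: [-177.97, 177.97], [-48.28, 115.42], [12.27, 149.76], [-77.06, 257.06], [2.81, 150.46], [-146.56, 146.56]. Speed limits (degrees/s): [147.25, 147.25, 180, 180, 180, 180].

INTERFACE

Orientations are given as [roll, pitch, yaw] about the fixed x, y, z axes, in that order (R = Rz(yaw) Ry(pitch) Rx(roll)).
In Python, from cell import env gives the robot as it stands.
- The arm moves only by the shell command python3 -m inch 'ROWS' [FORCE]. ROWS is JSON, a list of rows, each a list of 3 entries, a list of its own where there are three numbers: the turn, a rotation vector about the tool's x, y, z in degrees, then the shift along the tool's x, y, z in m, then the closure, from -1 (fully open) to 1 (shut), so that 0 is half open. In form: [[[ax, ay, az], [tx, ty, tz], fingers], ...]. A call has exactly 10 rows; each row is the pose to reach, as a shift and turn from the pose commanded when the call began, along the tool's axes at that moment; what a row does not reach only later rows make up. A row lasts 1/12 s, in which the tool goes at most 41.7 mm and 7.16 degrees, less where a joint would pass 70% of its speed; a pose out of reach is approached as far as the arm can. A call with a gripper value outside its range is refused whole. The fingers move at their own pace and stop on an object; FORCE is the grip in N (left out, the last holds). Time passes only in rows, so rows that repeat a pose let the fingers close, or fill a call up. It gives the time, the measured TCP pose, the force and the opening at its end, in the units of the state.
- env.state(): the state, without advancing time (a new reading comes with each control period).
- env.grab_frame(name): name is "side" or "top" or "wrist"; returns the picture (384x512x3 uint8, red, green, blue); there is no depth.
- env.camera_model(name): a dict with "intrinsics" (3x3 intrinsics, pixels), "R" (3x3) and "t" (3): a world point X has camera coordinates R X + t; the wrist camera has in their place "T_tool_cam" (4x4, takes a point from camera to tool coordinates, whose origin is the TCP and whose axes are the tool frame's). Camera axes: x right, y down, z forward; pixel columns grow to the right and rows downward; lengths in m; the calibration is good to about 2 mm. A picture is of the moment at which its call begins: read the wrist's pose just before it. camera_model takes no time and is no camera call.
- env.hand_in(): hands the job in, once; it reports no verdict.
The state is a dict: "clock": time; "qpos": joint angles; "qvel": joint speeds; "tau": joint torques, N m; "position": TCP position; "tcp_rot": TCP orientation; "contact_force": force on the tool from outside, world axes, zero at the start; "torque": the same for the moment, N m; "finger_gap": finger opening in m.
Only numpy, scipy, OpenCV 4.12 (cv2) and the standard library are available. Lean on these libraries where they do the work, as an engineer would, in place of code of your own. Each camera call takes 0.05 s, during which the arm holds its last target.

TASK

The electric paper punch on the craft table has tripped. With your fingertips push its loose dust cover along its channel until the well underneath is fully open, reach down into the well and press the sunken reset key right down, keeping it down for about a second, then push the cover back so that the well is fully covered again. Only slide the cover, never lift it out of its channel; do not press the two raised keys and leave the other things where they are.

Things in the scene. Friction and masses are not known exactly. Their poses are not given: they have to be found in the camera images.
- machine: (all sizes in mm) fixed pale paper punch, 190 (x) x 270 (y) x 92 high. Origin: centre of its underside; z up, x to its back, y along its long side; paper slot in front (-x). A channel in its top runs along y, 64 wide, 10 deep (floor z = 82), centred at x = 15, y = -94 to 94, ends closed; a round well is in its floor near the -y end. Behind it, x = 58 to 93, a hump rises to z = 112.
- well_mouth (a point): centre of the well's mouth in the channel floor (machine frame 15, -55, 82). Round well, diameter 50 mm, vertical, 30 mm deep; hidden by the cover at the start.
- reset_top (a point): centre of the top of the sunken reset key: a black disc of diameter 30 mm in the middle of the well, its top 20 below the channel floor (26 when pressed fully). It goes straight down with the key.
- reset_key (a joint): travel of the reset key in m: 0 up, 0.006 fully down. Spring return; it starts to move at 1.2 N and is fully down at 4 N.
- cover: loose aluminium dust cover in the channel, 0.08 to 0.17 kg, slides easily (under 3 N): plate 60 (x) x 74 (y) x 6 mm, across its middle an upright rib 44 (x) x 14 (y), its top 30 above the underside. Origin: centre of its underside; axes as the machine's. Starts over the well, its centre at machine y = -55 to -43, and can slide to y = -57 and +57.
- key_a (a joint): raised round black key, diameter 22 mm, standing 8 mm proud of the deck's front strip at machine (-58, 55), top at z = 100; m, 0 up, 0.005 down. Not to be pressed.
- key_b (a joint): second raised key, the same, at machine (-58, 95). Not to be pressed.
- eraser: white block eraser, 22 x 45 x 12, lying on the front strip of the machine's deck (mm). Origin: centre of its underside. A bystander.
- glue_stick: glue stick standing upright on the table beside the machine's +y end, diameter 28, 90 high (mm). Origin: centre of its underside. A bystander.
- tape_roll: clear tape roll lying flat on the table behind the machine (+x), outer diameter 70, 19 high (mm). Origin: centre of its underside. A bystander.
- sharpener: orange pencil sharpener, 28 x 40 x 30 high, on the table beside the machine's -y end (mm). Origin: centre of its underside. A bystander.
- stapler: small desk stapler lying on the table to one side, 130 x 32 x 40 high (mm). Origin: centre of its underside. A bystander.
- pliers: steel hole-punch pliers lying flat on the table to one side, about 150 x 52 x 16 high (mm). Origin: centre of its underside. A bystander.
- pencil_case: black pencil case on the table to one side, 85 x 130 x 50 high (mm). Origin: centre of its underside. A bystander.

How it is judged (in metres and radians):
On the way, in this order (a step that is already met when the one before it is completed fails the run):
1. the cover is slid along its channel until the well is fully open (y of cover in the frame of machine above 0.008 m and z of cover in the frame of machine below 0.09 m), for 0.1 s.
2. the reset key is held down (at least 4.5 of its 6 mm) for 0.8 s (value of joint reset_key above 0.0045 m), for 0.8 s.
At the end, for the whole second after the job is handed in: The cover lies flat in its channel over the well, its centre within 12.5 mm of the well's centre so that no gap is left, and at rest; the reset key and both raised keys are up (y of cover in the frame of machine between -0.065 and -0.0425 m and x of cover in the frame of machine between 0.008 and 0.022 m and z of cover in the frame of machine between 0.079 and 0.085 m and angle between cover's own z axis and vertical below 0.06 rad and linear speed of cover below 0.01 m/s and value of joint each of reset_key, key_a, key_b below 0.0015 m); the robot touches nothing.
It fails at once if the cover is lifted: more than 10 mm off the channel floor, or tipped more than 0.35 rad (z of cover in the frame of machine above 0.092 m or angle between cover's own z axis and vertical above 0.35 rad).
It fails at once if a raised key is pressed (more than 2.5 of its 5 mm) (value of joint any of key_a, key_b above 0.0025 m).
It fails at once if a bystander is moved more than 25 mm (distance of any of eraser, glue_stick, tape_roll, sharpener, stapler, pliers, pencil_case from where it was at the start of the episode above 0.025 m).
It also fails if it takes over 58 s, if anything falls off the work surface, if the arm or the gripper's body presses on something with over 40 N, if the wrist force passes 120 N, or if a joint passes its speed limit or range.

## Working session

There is one attempt and no reset: what is moved stays moved. The work goes in short steps, Python scripts to look and compute and a shell command to move; the robot and the scene stay as the last step left them, time stands still between calls to the robot, and variables do not carry over. Pictures are saved under pics/ and viewed, and the job is handed in when it is done.

```bash
ls; mkdir -p pics
python3 - <<'E'
from cell import env
import cv2
print(env.state())
for n in ("side","top","wrist"):
    im=env.grab_frame(n); cv2.imwrite(f"pics/{n}0.png",cv2.cvtColor(im,cv2.COLOR_RGB2BGR))
    print(n,env.camera_model(n))
E
```

```text
pics
{'clock': 0.0, 'qpos': array([-6.79522879e+01,  1.83511157e+01,  8.97065565e+01, -1.19591351e-03,
        7.20446906e+01, -1.14691902e+00]), 'qvel': array([-0.06448008,  0.06337258,  0.01996512,  0.02078638,  0.05469174,
        0.12345469]), 'tau': array([-1.02561928e-03, -4.12470496e+01, -2.31969488e+01,  7.26785325e-02,
        4.58764331e-02, -1.53276046e-04]), 'position': array([ 0.22625961, -0.52805432,  0.21312454]), 'tcp_rot': array([-90.51052366,  89.89763096, 112.68447717]), 'contact_force': array([-0.51368314, -0.33503067, -0.50527399]), 'torque': array([-0.00877969, -0.01980723, -0.04702378]), 'finger_gap': 0.09124310130450929}
side {'intrinsics': array([[377.84887155,   0.        , 259.49052467],
       [  0.        , 377.84887155, 188.48358735],
       [  0.        ,   0.        ,   1.        ]]), 'R': array([[-0.72226628, -0.69161336,  0.00154384],
       [-0.40312866,  0.41917977, -0.81349591],
       [ 0.5619775 , -0.58818303, -0.58156858]]), 't': array([0.41009717, 0.30048296, 0.75114075])}
top {'intrinsics': array([[458.20151149,   0.        , 259.43018071],
       [  0.        , 458.20151149, 191.46868567],
       [  0.        ,   0.        ,   1.        ]]), 'R': array([[-0.02436767, -0.99953376, -0.01839775],
       [-0.99161229,  0.02650298, -0.1265016 ],
       [ 0.12693021,  0.01516089, -0.99179578]]), 't': array([0.0249479 , 0.57367466, 1.61203   ])}
wrist {'intrinsics': array([[278.21321452,   0.        , 251.41184519],
       [  0.        , 278.21321452, 194.58875686],
       [  0.        ,   0.        ,   1.        ]]), 'T_tool_cam': array([[-6.85467555e-04, -2.84546575e-01,  9.58661972e-01,
        -1.70096252e-01],
       [ 9.99999765e-01, -1.90041789e-04,  6.58617607e-04,
        -6.78933077e-04],
       [-5.22154862e-06,  9.58662198e-01,  2.84546639e-01,
        -8.05862772e-02],
       [ 0.00000000e+00,  0.00000000e+00,  0.00000000e+00,
         1.00000000e+00]])}
```

View pics/side0.png

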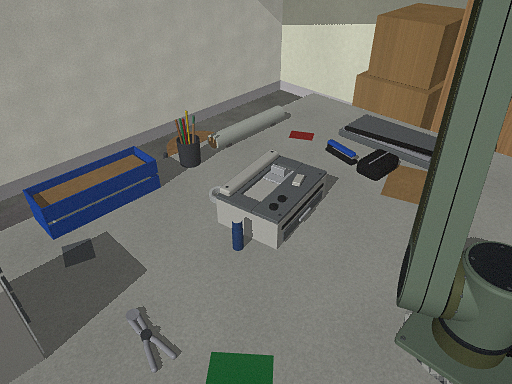

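View pics/top0.png

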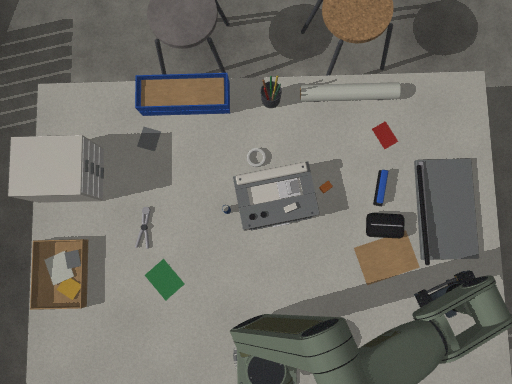

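View pics/wrist0.png

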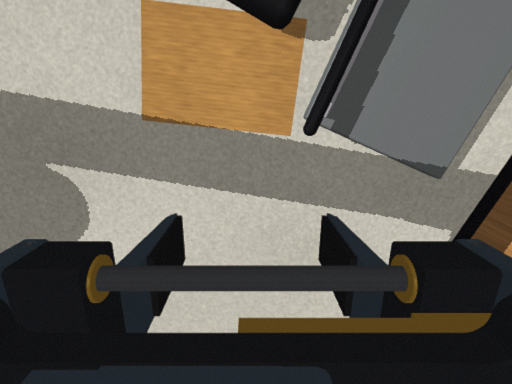

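The top view shows the machine at about (277,196), with keys at (253,216) and (264,214), the eraser at (291,208), the glue stick at (227,209) and the sharpener at (326,186). I'll zoom in on it.

Run:
```python
import cv2
a=cv2.imread("pics/top0.png")[140:250,210:350]; cv2.imwrite("pics/top0z.png",cv2.resize(a,None,fx=5.7,fy=5.4,interpolation=cv2.INTER_CUBIC))
a=cv2.imread("pics/side0.png")[140:255,200:340]; cv2.imwrite("pics/side0z.png",cv2.resize(a,None,fx=5,fy=5,interpolation=cv2.INTER_CUBIC))
```

```text
(no output)
```

View pics/top0z.png

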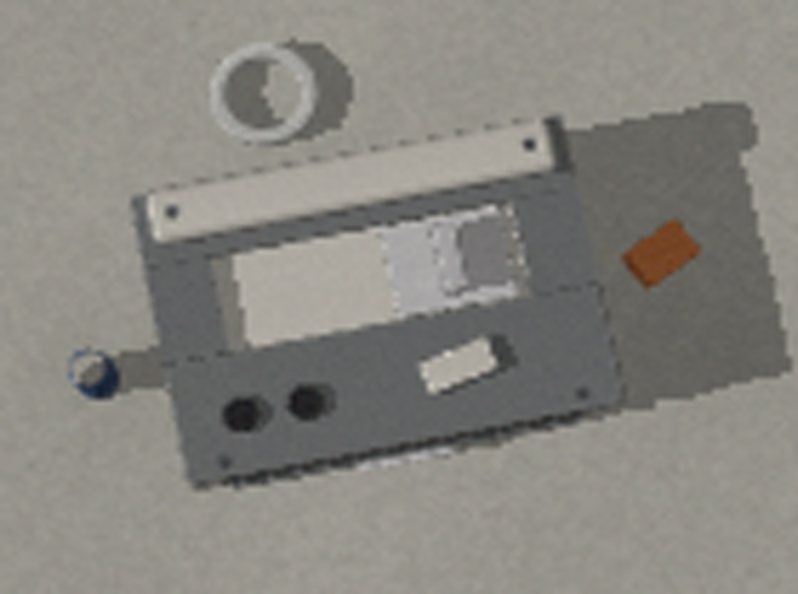

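View pics/side0z.png

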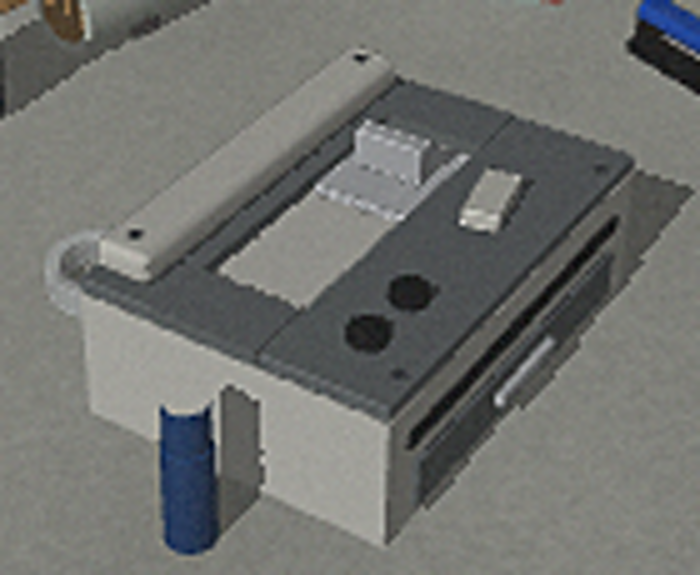

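```bash
cat > h.py <<'E'
import numpy as np
def ray(cm,uv,z):
    K=cm["intrinsics"];R=cm["R"];t=cm["t"]
    c=-R.T@t; d=R.T@np.linalg.solve(K,[uv[0],uv[1],1.])
    return c+d*(z-c[2])/d[2]
def proj(cm,X):
    p=cm["intrinsics"]@(cm["R"]@np.asarray(X)+cm["t"]); return p[:2]/p[2]
def kabsch2(m,w):
    m=np.array(m);w=np.array(w);mc=m.mean(0);wc=w.mean(0)
    H=(m-mc).T@(w-wc); a=np.arctan2(H[0,1]-H[1,0],H[0,0]+H[1,1])
    R=np.array([[np.cos(a),-np.sin(a)],[np.sin(a),np.cos(a)]])
    return a,R,wc-R@mc
E
python3 - <<'E'
from cell import env
from h import *
ct,cs=env.camera_model("top"),env.camera_model("side")
T=lambda U,V:(209.6+U/5.7,139.6+V/5.4); S=lambda U,V:(199.6+U/5,139.6+V/5)
top=[((-95,135,92),T(197,487)),((-95,-135,92),T(622,402)),((-58,55,100),T(307,402)),((-58,95,100),T(243,413)),((-17,94,82),T(245,347))]
side=[((-95,135,92),S(390,415)),((-95,-135,92),S(633,160)),((95,135,92),S(77,290)),((-58,55,100),S(410,292)),((-58,95,100),S(369,333)),((-95,135,0),S(387,545))]
for n,cm,l in (("top",ct,top),("side",cs,side),):
    m=[np.array(a[:2])/1e3 for a,_ in l]; w=[ray(cm,b,a[2]/1e3)[:2] for a,b in l]
    a,R,t=kabsch2(m,w); print(n,np.degrees(a),t,"\n",np.round((np.array(m)@R.T+t-w)*1e3,1).tolist())
E
```

```text
top 9.502268740286603 [ 0.55437439 -0.04940407] 
 [[2.9, 2.8], [-0.2, -5.3], [0.6, -2.1], [0.0, -1.4], [-3.3, 6.0]]
side 10.938351257348215 [ 0.5542169  -0.03970223] 
 [[-1.1, -0.2], [2.6, -2.3], [2.9, -2.5], [0.1, 0.0], [0.1, -0.3], [-4.5, 5.3]]
```

```bash
cat >> h.py <<'E'
from scipy.spatial.transform import Rotation as Ro
def tool(s): return Ro.from_euler('xyz',s["tcp_rot"],degrees=True).as_matrix(), np.array(s["position"])
def wcam(cm,s):
    R,p=tool(s); T=np.eye(4);T[:3,:3]=R;T[:3,3]=p; M=np.linalg.inv(T@cm["T_tool_cam"])
    return dict(intrinsics=cm["intrinsics"],R=M[:3,:3],t=M[:3,3])
E
python3 - <<'E'
from cell import env
from h import *
s=env.state();R,p=tool(s);print(R.round(3))
# target: tool x down, tool z = machine dir
for a in (0,):
  # hover so machine centre is on camera axis
  th=np.radians(10.3)
  z=-np.array([-np.cos(th),-np.sin(th),0])   # tool z -> +machine x
  for zz,n in ((z,'+x'),(np.array([-np.sin(th),np.cos(th),0]),'+y'),(-np.array([-np.sin(th),np.cos(th),0]),'-y')):
    x=np.array([0,0,-1.]);y=np.cross(zz,x);Rt=np.c_[x,y,zz]
    rv=Ro.from_matrix(R.T@Rt).as_rotvec(degrees=True)
    for tgt in ([0.50,-0.055,0.25],):
      print(n,rv.round(1),(R.T@(np.array(tgt)-p)).round(4))
E
```

```text
[[-0.     0.394 -0.919]
 [ 0.001 -0.919 -0.394]
 [-1.    -0.001 -0.   ]]
+x [-1.671e+02 -1.000e-01  0.000e+00] [-0.0362 -0.3272 -0.4379]
+y [1.029e+02 1.000e-01 1.000e-01] [-0.0362 -0.3272 -0.4379]
-y [-77.1  -0.1   0.1] [-0.0362 -0.3272 -0.4379]
```

```bash
python3 -m inch '[[[2,0,0],[-0.037,-0.03,-0.03],-1],[[4,0,0],[-0.037,-0.06,-0.06],0],[[6,0,0],[-0.037,-0.09,-0.09],1],[[8,0,0],[-0.037,-0.11,-0.12],1],[[10,0,0],[-0.037,-0.135,-0.15],1],[[12.9,0,0],[-0.037,-0.16,-0.18],1],[[12.9,0,0],[-0.037,-0.19,-0.21],1],[[12.9,0,0],[-0.037,-0.215,-0.24],1],[[12.9,0,0],[-0.037,-0.24,-0.27],1],[[12.9,0,0],[-0.037,-0.26,-0.30],1]]' 20
python3 - <<'E'
from cell import env
from h import *
s=env.state();R,p=tool(s);print(R.round(3),(R.T@(np.array([.46,-.05,.25])-p)).round(4))
E
```

```text
clock: 0.98
position: [0.3997, -0.1689, 0.251]
tcp_rot: [-61.4, 90.0, 129.0]
contact_force: [0.1, 0.7, 0.6]
finger_gap: 0.0339
[[-0.     0.179 -0.984]
 [ 0.    -0.984 -0.179]
 [-1.    -0.     0.   ]] [ 0.001  -0.1062 -0.0807]
```

```bash
python3 -m inch '[[[0,0,0],[0,-0.03,-0.022],1],[[0,0,0],[0,-0.06,-0.044],1],[[0,0,0],[0,-0.09,-0.066],1],[[0,0,0],[0,-0.106,-0.08],1],[[0,0,0],[0,-0.106,-0.08],1],[[0,0,0],[0,-0.106,-0.08],1],[[0,0,0],[0,-0.106,-0.08],1],[[0,0,0],[0,-0.106,-0.08],1],[[0,0,0],[0,-0.106,-0.08],1],[[0,0,0],[0,-0.106,-0.08],1]]'
python3 - <<'E'
from cell import env
import cv2,json
from h import *
s=env.state()
im=env.grab_frame("wrist");cv2.imwrite("pics/wrist1.png",cv2.cvtColor(im,cv2.COLOR_RGB2BGR))
json.dump({k:np.array(s[k]).tolist() for k in("position","tcp_rot","finger_gap","contact_force")},open("s1.json","w"));print(s["position"],s["tcp_rot"],s["finger_gap"])
a=cv2.imread("pics/wrist1.png");cv2.imwrite("pics/wrist1z.png",cv2.resize(a[:290],None,fx=1.56,fy=2,interpolation=cv2.INTER_CUBIC))
E
```

```text
clock: 1.82
position: [0.4592, -0.0537, 0.251]
tcp_rot: [96.6, 90.0, -73.2]
contact_force: [0.5, 0.9, 0.4]
finger_gap: 0.0008
[ 0.45920218 -0.05370716  0.25102533] [ 96.64517041  89.98693332 -73.16142663] 0.0007824446563928216
```

View pics/wrist1z.png

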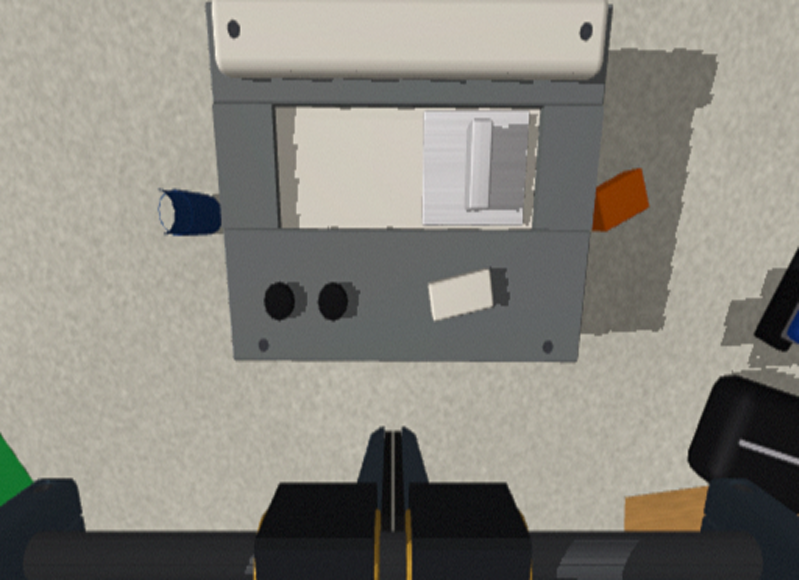

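Run:
```python
from cell import env
from h import *
import json
s=json.load(open("s1.json"));cm=wcam(env.camera_model("wrist"),s)
P=lambda U,V:((U+.5)/1.5605-.5+0,(V+.5)/2-.5)
l=[((-95,135,92),P(234,360)),((-95,-135,92),P(577,360)),((-58,55,100),P(333,300.5)),((-58,95,100),P(280,300.5)),((-17,94,92),P(279.5,229.5)),((-17,-94,92),P(535,229)),((47,94,92),P(274,104.5)),((47,-94,92),P(542.5,107))]
m=[np.array(a[:2])/1e3 for a,_ in l]; w=[ray(cm,b,a[2]/1e3)[:2] for a,b in l]
a,R,t=kabsch2(m,w); print(np.degrees(a),t,"\n",np.round((np.array(m)@R.T+t-w)*1e3,1).tolist())
for q in ((424,111,88),(423,224,88),(531,111,88),(524,224,88),(474.5,120,112),(490.5,120,112),(488,210,112),(472,210,112)):
    print(q,(R.T@(ray(cm,P(*q[:2]),q[2]/1e3)[:2]-t)*1e3).round(1))
Rt,p=tool(s);print("tool yaw z:",np.degrees(np.arctan2(-Rt[1,2],-Rt[0,2])))
ct,cs=env.camera_model("top"),env.camera_model("side")
for X in((-58,55,100),(-95,135,92)):
    W=np.r_[R@np.array(X[:2])/1e3+t,X[2]/1e3];print(X,proj(ct,W),proj(cs,W))
json.dump([a,*t],open("mach.json","w"))
```

```text
10.031638353082991 [ 0.55516421 -0.04711669] 
 [[-0.8, 0.8], [-1.0, -2.2], [-0.9, 0.2], [-1.0, 1.2], [0.9, 1.0], [0.5, -1.0], [0.5, 1.7], [1.8, -1.7]]
(424, 111, 88) [ 44.1 -10.9]
(423, 224, 88) [-14.8 -11.5]
(531, 111, 88) [ 44.3 -85.5]
(524, 224, 88) [-14.6 -85.8]
(474.5, 120, 112) [ 35.8 -42.2]
(490.5, 120, 112) [ 35.8 -52.6]
(488, 210, 112) [ -7.6 -53.8]
(472, 210, 112) [ -7.6 -42.9]
tool yaw z: 10.193403124044616
(-58, 55, 100) [263.58054382 213.74734772] [282.70918206 196.64404788]
(-95, 135, 92) [242.97237339 229.06910731] [278.69686656 221.14648426]
```

```bash
cat > d.py <<'E'
import sys,json
from cell import env
from h import *
a,tx,ty=json.load(open("mach.json"));Rm=Ro.from_euler('z',a).as_matrix();tm=np.array([tx,ty,0])
s=env.state();R,p=tool(s)
print("clock",round(s["clock"],2),"tcp in machine mm",(Rm.T@(p-tm)*1e3).round(1),"F mach",(Rm.T@s["contact_force"]).round(1),"yaw",round(np.degrees(np.arctan2(-R[1,2],-R[0,2])),2))
for q in sys.argv[1:]:
    X=Rm@(np.array(eval(q))/1e3)+tm; print(q,"shift",(R.T@(X-p)).round(4))
E
python3 d.py "(15,-77,130)" "(15,-77,95)" "(15,16,95)"
```

```text
clock 1.87 tcp in machine mm [-95.5  10.3 251.1] F mach [-0.6  0.5  0.3] yaw 10.21
(15,-77,130) shift [ 0.1211  0.0877 -0.1102]
(15,-77,95) shift [ 0.1561  0.0876 -0.1102]
(15,16,95) shift [ 0.1561 -0.0054 -0.1105]
```

```bash
python3 -m inch '[[[0,0,0],[0,0.02,-0.025],1],[[0,0,0],[0.01,0.04,-0.05],1],[[0,0,0],[0.03,0.06,-0.075],1],[[0,0,0],[0.05,0.08,-0.1],1],[[0,0,0],[0.07,0.088,-0.11],1],[[0,0,0],[0.09,0.088,-0.11],1],[[0,0,0],[0.11,0.088,-0.11],1],[[0,0,0],[0.121,0.088,-0.11],1],[[0,0,0],[0.121,0.088,-0.11],1],[[0,0,0],[0.121,0.088,-0.11],1]]'
python3 d.py "(15,-77,95)" "(15,16,95)"
python3 - <<'E'
from cell import env
import cv2
a=cv2.cvtColor(env.grab_frame("wrist"),cv2.COLOR_RGB2BGR);cv2.imwrite("pics/wrist2.png",cv2.resize(a,None,fx=1.5,fy=1.5))
b=cv2.cvtColor(env.grab_frame("side"),cv2.COLOR_RGB2BGR)[120:255,200:360];cv2.imwrite("pics/side2.png",cv2.resize(b,None,fx=4,fy=4,interpolation=cv2.INTER_CUBIC))
E
```

```text
clock: 2.7
position: [0.5835, -0.12, 0.1301]
tcp_rot: [-1.8, 90.0, -171.5]
contact_force: [0.4, 0.0, 0.6]
finger_gap: 0.0003
clock 2.7 tcp in machine mm [ 15.2 -76.7 130.1] F mach [ 0.4 -0.1  0.6] yaw 10.27
(15,-77,95) shift [0.0351 0.0003 0.0002]
(15,16,95) shift [ 0.0351 -0.0927 -0.0002]
```

View pics/wrist2.png

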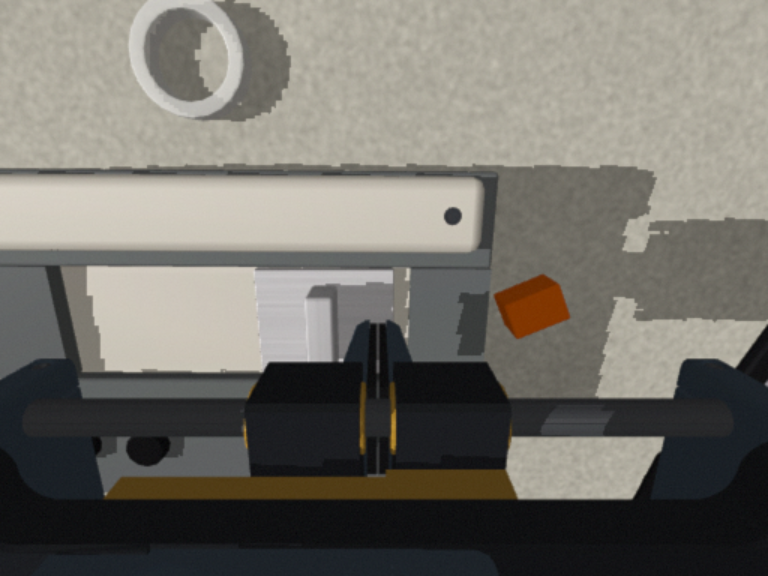

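View pics/side2.png

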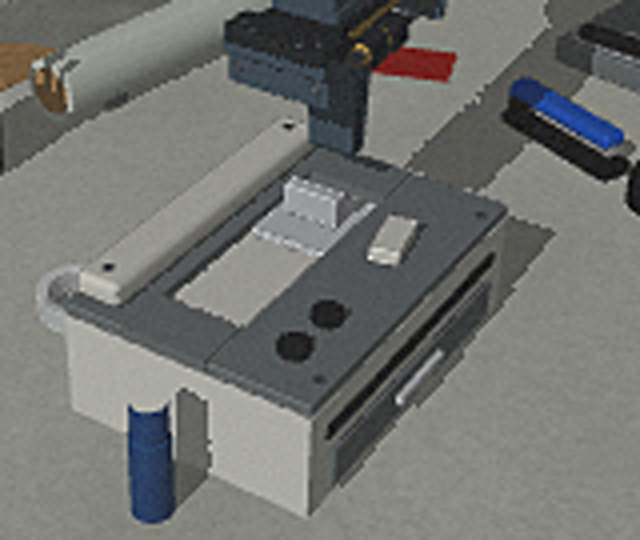

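The wrist view shows the shut fingers just to the -y side of the rib (rib top at about (318,325), fingertip at (378,325)). I'll lower them there.

```bash
python3 -m inch '[[[0,0,0],[0.006,0,0],1],[[0,0,0],[0.012,0,0],1],[[0,0,0],[0.018,0,0],1],[[0,0,0],[0.024,0,0],1],[[0,0,0],[0.03,0,0],1],[[0,0,0],[0.034,0,0],1],[[0,0,0],[0.034,-0.002,0],1],[[0,0,0],[0.034,-0.004,0],1],[[0,0,0],[0.034,-0.006,0],1],[[0,0,0],[0.034,-0.008,0],1]]'
python3 d.py
```

```text
clock: 3.63
position: [0.5823, -0.1117, 0.0963]
tcp_rot: [155.0, 90.0, -14.7]
contact_force: [0.2, -0.9, -0.5]
finger_gap: 0.0004
clock 3.63 tcp in machine mm [ 15.5 -68.3  96.3] F mach [ 0.1 -0.9 -0.5] yaw 10.3
```

```bash
python3 -m inch '[[[0,0,0],[0,-0.005,0],1],[[0,0,0],[0,-0.01,0],1],[[0,0,0],[0,-0.015,0],1],[[0,0,0],[0,-0.02,0],1],[[0,0,0],[0,-0.025,0],1],[[0,0,0],[0,-0.03,0],1],[[0,0,0],[0,-0.035,0],1],[[0,0,0],[0,-0.04,0],1],[[0,0,0],[0,-0.045,0],1],[[0,0,0],[0,-0.05,0],1]]'
python3 d.py
python3 -m inch '[[[0,0,0],[0,-0.005,0],1],[[0,0,0],[0,-0.01,0],1],[[0,0,0],[0,-0.015,0],1],[[0,0,0],[0,-0.02,0],1],[[0,0,0],[0,-0.024,0],1],[[0,0,0],[0,-0.028,0],1],[[0,0,0],[0,-0.031,0],1],[[0,0,0],[0,-0.033,0],1],[[0,0,0],[0,-0.034,0],1],[[0,0,0],[0,-0.035,0],1]]'
python3 d.py
python3 - <<'E'
from cell import env
import cv2
a=cv2.cvtColor(env.grab_frame("wrist"),cv2.COLOR_RGB2BGR);cv2.imwrite("pics/wrist3.png",cv2.resize(a,None,fx=1.5,fy=1.5))
b=cv2.cvtColor(env.grab_frame("side"),cv2.COLOR_RGB2BGR)[120:255,200:360];cv2.imwrite("pics/side3.png",cv2.resize(b,None,fx=4,fy=4,interpolation=cv2.INTER_CUBIC))
E
```

```text
clock: 4.47
position: [0.5734, -0.0624, 0.0962]
tcp_rot: [135.9, 89.9, -33.8]
contact_force: [0.9, -3.2, 3.1]
finger_gap: 0.0004
clock 4.47 tcp in machine mm [ 15.3 -18.3  96.2] F mach [ 0.3 -3.3  3.1] yaw 10.3
clock: 5.3
position: [0.5668, -0.0281, 0.0959]
tcp_rot: [7.5, 90.0, -162.2]
contact_force: [1.0, -1.9, 1.3]
finger_gap: 0.0004
clock 5.3 tcp in machine mm [14.8 16.7 95.9] F mach [ 0.6 -2.   1.3] yaw 10.29
```

View pics/wrist3.png

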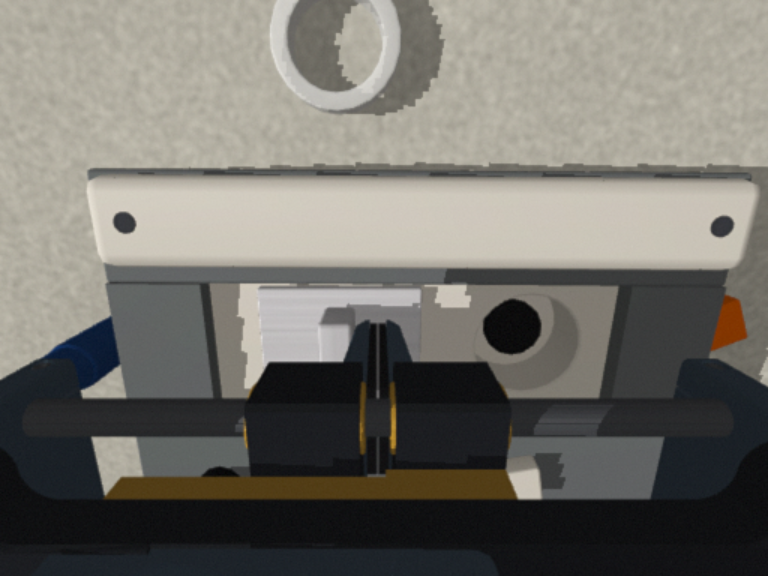

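View pics/side3.png

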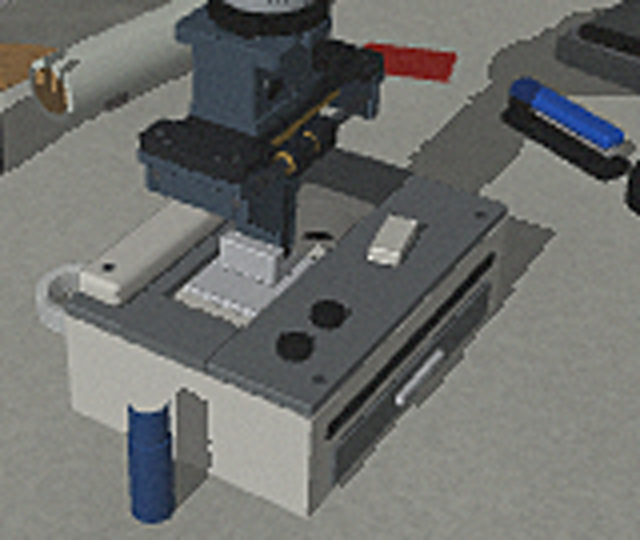

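The well is open: the black key is visible at (511,327), and the cover spans columns 258 to 421. Next I'll measure the key.

```bash
python3 - <<'E'
from cell import env
from h import *
import cv2,json
a,tx,ty=json.load(open("mach.json"));Rm=Ro.from_euler('z',a).as_matrix();tm=np.array([tx,ty,0])
s=env.state();cm=wcam(env.camera_model("wrist"),s)
im=cv2.imread("pics/wrist3.png");g=cv2.cvtColor(im,cv2.COLOR_BGR2GRAY)
m=np.zeros_like(g);m[290:370,470:560]=(g[290:370,470:560]<45)*255
c=max(cv2.findContours(m,0,1)[0],key=cv2.contourArea);x=cv2.fitEllipse(c);print(x)
f=lambda u,v,z:(Rm.T@(ray(cm,((u+.5)/1.5-.5,(v+.5)/1.5-.5),z)-tm)*1e3).round(1)
print("disc",f(*x[0],.062)); (u,v),(d1,d2),_=x
print("l/r",f(u-d1/2,v,.062),f(u+d1/2,v,.062))
print("cover edges",f(258,290,.088),f(421,290,.088))
E
python3 d.py "(15,16,140)" "(15,-55,140)"
```

```text
((511.8262939453125, 326.6943359375), (51.83620834350586, 55.9071044921875), 72.0186538696289)
disc [ 16.2 -53.   62. ]
l/r [ 16.1 -39.5  62. ] [ 16.2 -66.5  62. ]
cover edges [43.2 70.4 88. ] [43.5 -2.  88. ]
clock 5.4 tcp in machine mm [14.8 16.8 95.8] F mach [ 0.3 -0.6  0.3] yaw 10.28
(15,16,140) shift [-0.0442  0.0007 -0.0002]
(15,-55,140) shift [-0.0442  0.0717  0.0001]
```

```bash
python3 -m inch '[[[0,0,0],[0,0.004,0],1],[[0,0,0],[-0.015,0.006,0],1],[[0,0,0],[-0.03,0.015,0],1],[[0,0,0],[-0.03,0.035,0],1],[[0,0,0],[-0.03,0.055,0],1],[[0,0,0],[-0.03,0.069,0],1],[[0,0,0],[-0.03,0.0707,-0.0005],1],[[0,0,0],[-0.03,0.0707,-0.0005],1],[[0,0,0],[-0.03,0.0707,-0.0005],1],[[0,0,0],[-0.03,0.0707,-0.0005],1]]'
python3 d.py "(15.5,-54,64)"
python3 - <<'E'
from cell import env
import cv2
a=cv2.cvtColor(env.grab_frame("wrist"),cv2.COLOR_RGB2BGR);cv2.imwrite("pics/wrist4.png",cv2.resize(a,None,fx=1.5,fy=1.5))
b=cv2.cvtColor(env.grab_frame("side"),cv2.COLOR_RGB2BGR)[120:255,200:360];cv2.imwrite("pics/side4.png",cv2.resize(b,None,fx=4,fy=4,interpolation=cv2.INTER_CUBIC))
E
```

```text
clock: 6.23
position: [0.5797, -0.0969, 0.1256]
tcp_rot: [-43.5, 89.9, 146.8]
contact_force: [0.9, -0.1, 0.1]
finger_gap: 0.0008
clock 6.23 tcp in machine mm [ 15.5 -53.3 125.6] F mach [ 0.8 -0.3  0.1] yaw 10.32
(15.5,-54,64) shift [ 0.0616  0.0008 -0.0001]
```

View pics/wrist4.png

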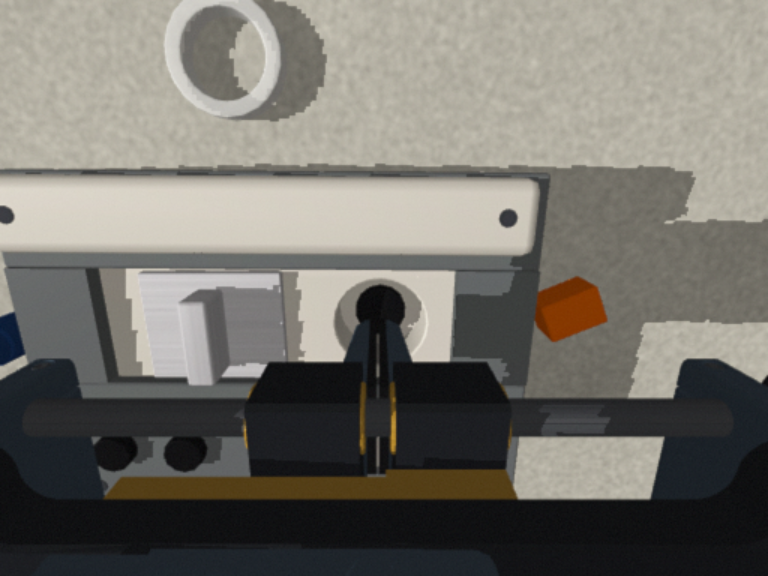

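View pics/side4.png

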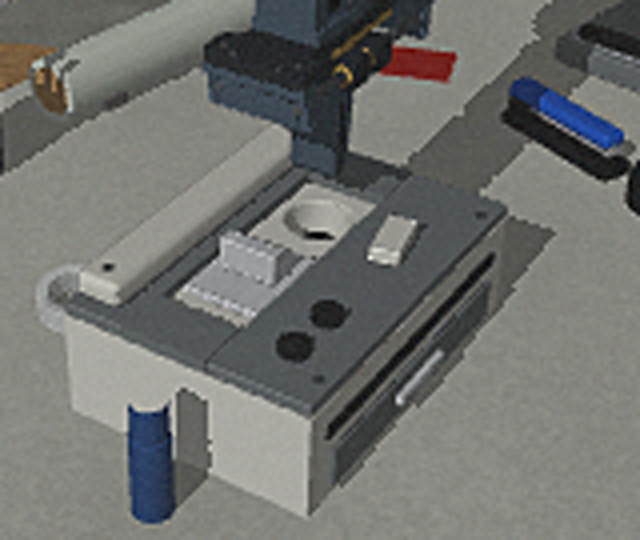

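Run:
```python
from cell import env
from h import *
import json
a,tx,ty=json.load(open("mach.json"));Rm=Ro.from_euler('z',a).as_matrix();tm=np.array([tx,ty,0])
s=env.state();cm=wcam(env.camera_model("wrist"),s)
f=lambda u,v,z:(Rm.T@(ray(cm,((u+.5)/1.5-.5,(v+.5)/1.5-.5),z)-tm)*1e3).round(1)
print("rim top",f(381,277,.082),"l",f(334,320,.082),"r",f(427,320,.082),"disc top",f(380,285,.062),"disc l/r",f(356,307,.062),f(405,307,.062),"chan back",f(381,269,.092),f(381,269,.082))
```

```text
rim top [ 40.9 -54.6  82. ] l [ 16.6 -29.1  82. ] r [ 16.9 -79.8  82. ] disc top [ 31.  -54.2  62. ] disc l/r [ 17.4 -40.1  62. ] [ 17.6 -69.1  62. ] chan back [ 47.7 -54.4  92. ] [ 45.3 -54.5  82. ]
```

```bash
python3 -m inch '[[[0,0,0],[0.01,0.001,0],1],[[0,0,0],[0.02,0.001,0],1],[[0,0,0],[0.03,0.001,0],1],[[0,0,0],[0.036,0.001,0],1],[[0,0,0],[0.041,0.001,0],1],[[0,0,0],[0.045,0.001,0],1],[[0,0,0],[0.049,0.001,0],1],[[0,0,0],[0.053,0.001,0],1],[[0,0,0],[0.056,0.001,0],1],[[0,0,0],[0.059,0.001,0],1]]'; python3 d.py
```

```text
clock: 7.17
position: [0.5804, -0.0988, 0.0668]
tcp_rot: [153.5, 90.0, -16.2]
contact_force: [-0.0, -0.3, 0.8]
finger_gap: 0.0005
clock 7.17 tcp in machine mm [ 15.8 -55.2  66.8] F mach [-0.1 -0.3  0.8] yaw 10.29
```

In the well with no contact. Now I'll press down and hold.

```bash
python3 -m inch '[[[0,0,0],[0.0015,0,0],1],[[0,0,0],[0.003,0,0],1],[[0,0,0],[0.0045,0,0],1],[[0,0,0],[0.006,0,0],1],[[0,0,0],[0.0075,0,0],1],[[0,0,0],[0.0085,0,0],1],[[0,0,0],[0.0095,0,0],1],[[0,0,0],[0.0105,0,0],1],[[0,0,0],[0.0105,0,0],1],[[0,0,0],[0.0105,0,0],1]]'; python3 d.py
```

```text
clock: 8.0
position: [0.5804, -0.0987, 0.0567]
tcp_rot: [152.0, 90.0, -17.7]
contact_force: [-0.4, 0.6, 4.2]
finger_gap: 0.0003
clock 8.0 tcp in machine mm [ 15.9 -55.2  56.7] F mach [-0.3  0.6  4.2] yaw 10.29
```

```bash
python3 -m inch '[[[0,0,0],[0.0007,0,0],1],[[0,0,0],[0.0014,0,0],1],[[0,0,0],[0.002,0,0],1],[[0,0,0],[0.002,0,0],1],[[0,0,0],[0.002,0,0],1],[[0,0,0],[0.002,0,0],1],[[0,0,0],[0.002,0,0],1],[[0,0,0],[0.002,0,0],1],[[0,0,0],[0.002,0,0],1],[[0,0,0],[0.002,0,0],1]]'; python3 d.py
```

```text
clock: 8.83
position: [0.5804, -0.0987, 0.0561]
tcp_rot: [154.0, 89.9, -15.7]
contact_force: [-3.2, 0.6, 12.0]
finger_gap: 0.0001
clock 8.83 tcp in machine mm [ 15.9 -55.2  56.1] F mach [-3.1  1.2 12. ] yaw 10.3
```

Hard stop at z = 56 mm with 12 N, so the key is fully down. I'll hold it for two more calls, then withdraw.

```bash
for i in 1; do python3 -m inch '[[[0,0,0],[0,0,0],1],[[0,0,0],[0,0,0],1],[[0,0,0],[0,0,0],1],[[0,0,0],[0,0,0],1],[[0,0,0],[0,0,0],1],[[0,0,0],[0,0,0],1],[[0,0,0],[0,0,0],1],[[0,0,0],[0,0,0],1],[[0,0,0],[0,0,0],1],[[0,0,0],[0,0,0],1]]'; done; python3 d.py
python3 -m inch '[[[0,0,0],[0,0,0],1],[[0,0,0],[0,0,0],1],[[0,0,0],[0,0,0],1],[[0,0,0],[0,0,0],1],[[0,0,0],[0,0,0],1],[[0,0,0],[0,0,0],1],[[0,0,0],[-0.005,0,0],1],[[0,0,0],[-0.01,0,0],1],[[0,0,0],[-0.015,0,0],1],[[0,0,0],[-0.02,0,0],1]]'; python3 d.py "(15,72,130)"
```

```text
clock: 9.67
position: [0.5804, -0.0987, 0.0561]
tcp_rot: [154.6, 89.9, -15.1]
contact_force: [-3.1, 1.4, 12.9]
finger_gap: 0.0005
clock 9.67 tcp in machine mm [ 15.9 -55.2  56.1] F mach [-2.9  1.9 12.9] yaw 10.29
clock: 10.5
position: [0.58, -0.0986, 0.0744]
tcp_rot: [-18.1, 90.0, 172.2]
contact_force: [-0.3, -0.4, -1.2]
finger_gap: 0.0009
clock 10.5 tcp in machine mm [ 15.4 -55.   74.4] F mach [-0.4 -0.3 -1.2] yaw 10.29
(15,72,130) shift [-5.560e-02 -1.271e-01 -1.000e-04]
```

```bash
python3 -m inch '[[[0,0,0],[-0.02,0,0],1],[[0,0,0],[-0.04,0,0],1],[[0,0,0],[-0.056,0,0],1],[[0,0,0],[-0.06,-0.02,0],1],[[0,0,0],[-0.06,-0.045,0],1],[[0,0,0],[-0.06,-0.07,0],1],[[0,0,0],[-0.06,-0.095,0],1],[[0,0,0],[-0.06,-0.115,0],1],[[0,0,0],[-0.06,-0.127,0],1],[[0,0,0],[-0.06,-0.127,0],1]]'; python3 d.py "(15,70,96)"
python3 - <<'E'
from cell import env
import cv2
a=cv2.cvtColor(env.grab_frame("wrist"),cv2.COLOR_RGB2BGR);cv2.imwrite("pics/wrist5.png",cv2.resize(a,None,fx=1.5,fy=1.5))
E
```

```text
clock: 11.33
position: [0.557, 0.0281, 0.1344]
tcp_rot: [-40.1, 90.0, 150.3]
contact_force: [-0.3, -0.8, -0.0]
finger_gap: 0.0004
clock 11.33 tcp in machine mm [ 14.9  73.8 134.4] F mach [-0.4 -0.7 -0. ] yaw 10.44
(15,70,96) shift [ 0.0384  0.0038 -0.0001]
```

View pics/wrist5.png

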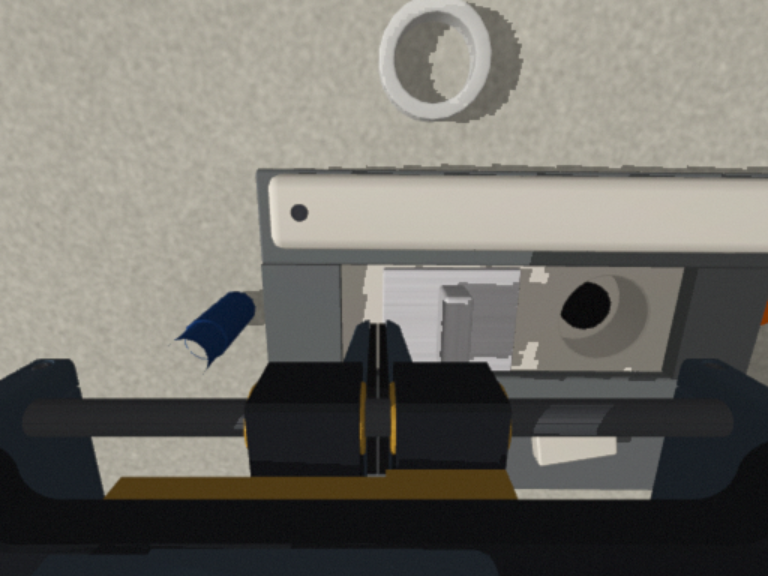

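The cover is still at about y=34 and the fingers are beyond its rib. I'll lower and push back in stages.

```bash
python3 -m inch '[[[0,0,0],[0.008,0,0],1],[[0,0,0],[0.016,0,0],1],[[0,0,0],[0.024,0,0],1],[[0,0,0],[0.031,0,0],1],[[0,0,0],[0.038,0,0],1],[[0,0,0],[0.038,0.003,0],1],[[0,0,0],[0.038,0.006,0],1],[[0,0,0],[0.038,0.009,0],1],[[0,0,0],[0.038,0.012,0],1],[[0,0,0],[0.038,0.015,0],1]]'; python3 d.py
python3 -m inch '[[[0,0,0],[0,0.005,0],1],[[0,0,0],[0,0.01,0],1],[[0,0,0],[0,0.015,0],1],[[0,0,0],[0,0.02,0],1],[[0,0,0],[0,0.025,0],1],[[0,0,0],[0,0.03,0],1],[[0,0,0],[0,0.035,0],1],[[0,0,0],[0,0.04,0],1],[[0,0,0],[0,0.045,0],1],[[0,0,0],[0,0.05,0],1]]'; python3 d.py "(15,-32,96)"
```

```text
clock: 12.22
position: [0.5606, 0.0111, 0.0969]
tcp_rot: [162.8, 89.9, -6.9]
contact_force: [-0.2, 0.1, -0.2]
finger_gap: 0.0007
clock 12.22 tcp in machine mm [15.5 56.3 96.9] F mach [-0.2  0.1 -0.2] yaw 10.29
clock: 13.05
position: [0.5692, -0.0382, 0.0964]
tcp_rot: [-14.1, 90.0, 176.2]
contact_force: [-1.0, 1.9, 2.5]
finger_gap: 0.0008
clock 13.05 tcp in machine mm [15.4  6.3 96.4] F mach [-0.6  2.   2.5] yaw 10.29
(15,-32,96) shift [0.0004 0.0383 0.0005]
```

```bash
python3 -m inch '[[[0,0,0],[0,0.005,0],1],[[0,0,0],[0,0.01,0],1],[[0,0,0],[0,0.015,0],1],[[0,0,0],[0,0.02,0],1],[[0,0,0],[0,0.025,0],1],[[0,0,0],[0,0.03,0],1],[[0,0,0],[0,0.034,0],1],[[0,0,0],[0,0.037,0],1],[[0,0,0],[0,0.039,0],1],[[0,0,0],[0,0.04,0],1]]'; python3 d.py
python3 - <<'E'
from cell import env
import cv2
a=cv2.cvtColor(env.grab_frame("wrist"),cv2.COLOR_RGB2BGR);cv2.imwrite("pics/wrist6.png",cv2.resize(a,None,fx=1.5,fy=1.5))
E
```

```text
clock: 13.88
position: [0.5763, -0.0774, 0.0964]
tcp_rot: [91.3, 90.0, -78.4]
contact_force: [-0.7, 2.0, 2.3]
finger_gap: 0.0005
clock 13.88 tcp in machine mm [ 15.6 -33.5  96.4] F mach [-0.3  2.1  2.3] yaw 10.28
```

View pics/wrist6.png

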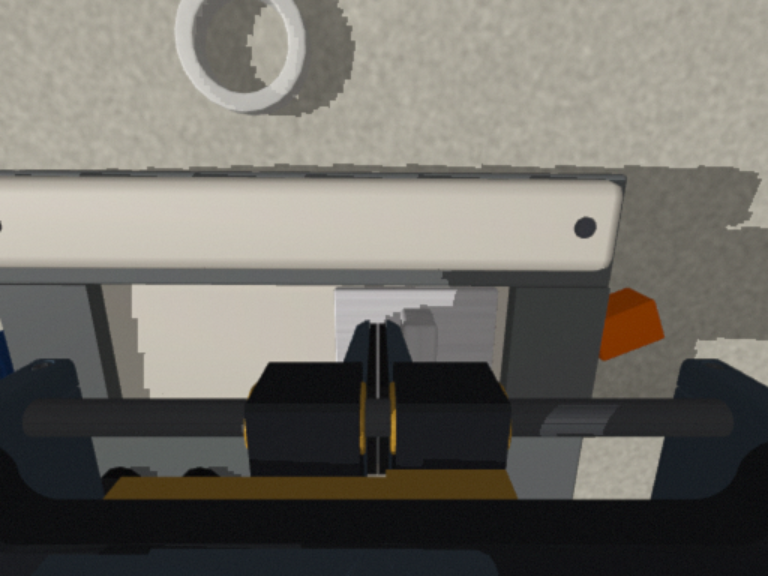

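Run:
```python
from cell import env
from h import *
import json
a,tx,ty=json.load(open("mach.json"));Rm=Ro.from_euler('z',a).as_matrix();tm=np.array([tx,ty,0])
s=env.state();cm=wcam(env.camera_model("wrist"),s)
f=lambda u,v,z:(Rm.T@(ray(cm,((u+.5)/1.5-.5,(v+.5)/1.5-.5),z)-tm)*1e3).round(1)
print(f(335,291,.088),f(497,291,.088),"chan end",f(509,286,.092))
```

```text
[ 43.5 -14.   88. ] [ 43.8 -86.2  88. ] chan end [ 47.3 -90.1  92. ]
```

Cover at about -50 to -53. I'll push 3 mm further, then back off, rise clear and check.

```bash
python3 -m inch '[[[0,0,0],[0,0.001,0],1],[[0,0,0],[0,0.002,0],1],[[0,0,0],[0,0.003,0],1],[[0,0,0],[0,0.003,0],1],[[0,0,0],[0,0.003,0],1],[[0,0,0],[0,0,0],1],[[0,0,0],[0,-0.006,0],1],[[0,0,0],[0,-0.012,0],1],[[0,0,0],[-0.01,-0.015,0],1],[[0,0,0],[-0.03,-0.015,0],1]]'; python3 d.py "(-95,10,250)"
```

```text
clock: 14.77
position: [0.5716, -0.0611, 0.1249]
tcp_rot: [-17.4, 89.7, 173.0]
contact_force: [-0.4, 0.8, 0.2]
finger_gap: 0.0004
clock 14.77 tcp in machine mm [ 13.7 -16.7 124.9] F mach [-0.3  0.9  0.2] yaw 10.35
(-95,10,250) shift [-0.1244 -0.0275  0.1093]
```

```bash
python3 -m inch '[[[0,0,0],[-0.03,0,0],1],[[0,0,0],[-0.06,0,0],1],[[0,0,0],[-0.09,0,0.02],1],[[0,0,0],[-0.124,0,0.05],1],[[0,0,0],[-0.124,0,0.08],1],[[0,0,0],[-0.124,0,0.109],1],[[0,0,0],[-0.124,0.02,0.109],1],[[0,0,0],[-0.124,0.03,0.109],1],[[0,0,0],[-0.124,0.03,0.109],1],[[0,0,0],[-0.124,0.03,0.109],1]]'; python3 d.py
python3 - <<'E'
from cell import env
import cv2
for n in ("wrist","top","side"):
    a=cv2.cvtColor(env.grab_frame(n),cv2.COLOR_RGB2BGR)
    if n=="side": a=cv2.resize(a[120:255,200:360],None,fx=4,fy=4,interpolation=cv2.INTER_CUBIC)
    if n=="wrist": a=cv2.resize(a[:290],None,fx=1.56,fy=2,interpolation=cv2.INTER_CUBIC)
    cv2.imwrite(f"pics/{n}7.png",a)
E
```

```text
clock: 15.6
position: [0.4725, -0.1113, 0.2507]
tcp_rot: [-163.0, 90.0, 27.2]
contact_force: [-0.1, -0.2, -0.3]
finger_gap: 0.0004
clock 15.6 tcp in machine mm [-92.6 -48.8 250.7] F mach [-0.2 -0.2 -0.3] yaw 10.23
```

View pics/wrist7.png

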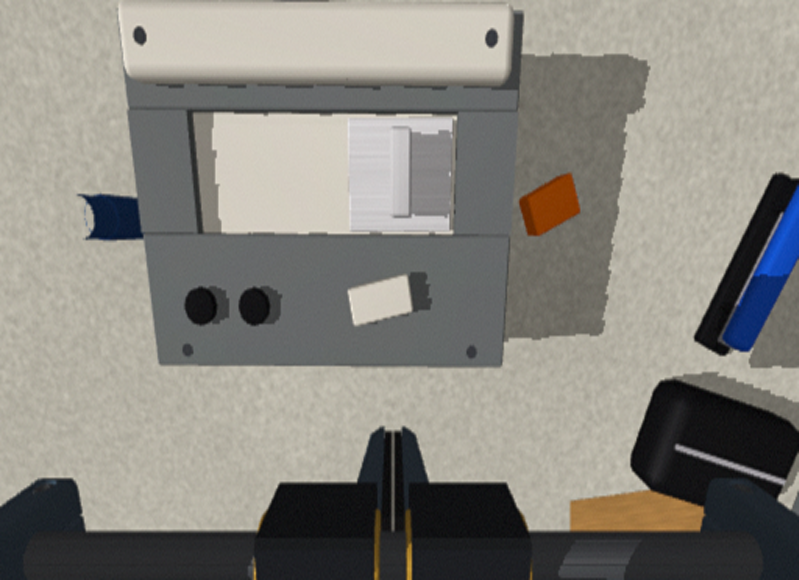

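View pics/side7.png

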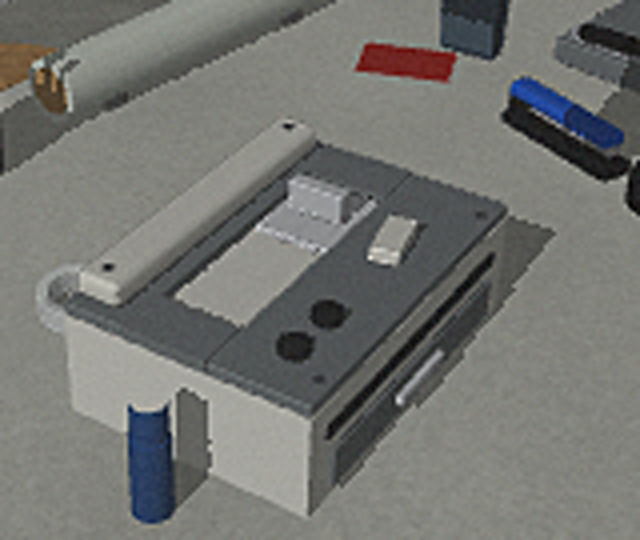

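Cover lies flat over the well, with its edges at columns 349 and 454; the channel's -y end is at 457. I'll make one numeric check.

Run:
```python
from cell import env
from h import *
import json
a,tx,ty=json.load(open("mach.json"));Rm=Ro.from_euler('z',a).as_matrix();tm=np.array([tx,ty,0])
s=env.state();cm=wcam(env.camera_model("wrist"),s)
f=lambda U,V,z:(Rm.T@(ray(cm,((U+.5)/1.5605-.5,(V+.5)/2-.5),z)-tm)*1e3).round(1)
print("edges",f(349,175,.088),f(455,175,.088),"chan",f(196,175,.092),f(457,175,.092),"keys",f(255,305.5,.1),f(201,305.5,.1))
print("rib",f(392,128,.112),f(408,128,.112))
```

```text
edges [ 14.  -15.9  88. ] [ 14.4 -91.8  88. ] chan [13.2 92.  92. ] [ 14.1 -92.7  92. ] keys [-57.4  53.8 100. ] [-57.6  93.6 100. ]
rib [ 34.6 -46.6 112. ] [ 34.6 -57.  112. ]
```

```bash
python3 -c "
from cell import env
print(env.hand_in())"
```

```text
the job is handed in; nothing more can be done
None
```

I did the whole job and handed it in at about 15.8 s of the 58 s; no verdict was reported.

- **Opening:** with the shut fingertips I pushed the cover along its channel to about y = +34 mm, which left the well fully open.
- **Reset:** I reached into the well and pressed the key to its hard stop. The tip was at z = 56 mm with about 12 N, and I held it there for more than 1.3 s.
- **Closing:** I pushed the cover back from the other side of the rib, then withdrew.

**Last checks:**
- The cover lies flat over the well with its centre measured at about y = -54 mm, against the well's centre at -55 mm.
- Both raised keys look up, and the eraser, sharpener, tape roll and glue stick look unmoved in the pictures. I could not see the reset key once it was covered.
- The arm is clear, with contact force near zero.
- The cover positions I read from the wrist camera disagreed by 2 to 4 mm between views near the end of the push, so I pushed 3 mm further before backing off. The final measurement is well inside the allowed range.

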